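Third hand at the assembly jig

ROBOT

A 6-joint arm with a two-finger parallel gripper is mounted at the origin on a cart in front of the work surface, level with it; the furniture and walls round the work are solid. World frame = base frame: x ahead of the robot, y to its left, z up, the work surface at z = 0. Lengths are in mm, angles in rad, forces in N, time in s.
With the tool pointing down it reaches from about 350 to 975 mm from the base axis. Payload 7.1 kg.
Tool frame: the origin (TCP) lies midway between the tips of the shut fingers; the grasp point (between the pads) lies ctrl.grip_point_offset behind it (ctrl.grip_point_offset is the distance from the TCP to the grasp point, in mm); z points along the fingers, y is the line along which they close (so a half turn about z gives the same grasp; the last joint's range is limited). The gripper opens to 88 mm and grips with 3 to 60 N. Pads are 20 mm wide; open, the fingers measure 115 mm over their backs; the gripper's body (75 mm by 178 mm) begins 61 mm behind the grasp point.
Start: joints at [-1.255, 0.423, 1.63, -0, 1.089, -0.019], TCP at [205.38, -590.274, 222.675] pointing down, gripper open.
Joint ranges: [-3, 3], [-0.9, 2.11], [0.09, 2.58], [-1.31, 4.45], [0.11, 2.69], [-2.54, 2.54]. Speed limits (rad/s): [2.39, 2.39, 3.01, 3.14, 3.14, 3.14].

INTERFACE

Orientations are given as a rotation vector (axis times angle).
In Python, from workcell import ctrl gives the robot as it stands.
- The arm moves only by the tool apply_moves, never from a script. Its argument "targets" is a list of rows, each an object of numbers: "tx", "ty", "tz": the shift along the world's x, y, z in m; "spin": the turn about the world's z in degrees. In form: [{"tx": .., "ty": .., "tz": .., "spin": ..}, ...]. A call has exactly 8 rows; each row is the pose to reach, as a shift and turn from the pose commanded when the call began; what a row does not reach only later rows make up. A row lasts 1/10 s, in which the tool goes at most 50 mm and 8.59 degrees, less where a joint would pass 70% of its speed; a pose out of reach is approached as far as the arm can. A call with a gripper value outside its range is refused whole. "gripper" is the closure, from -1 (fully open) to 1 (shut), set as the call begins (left out, the last holds). The fingers move at their own pace and stop on an object; the grip force is fixed at half the most. Time passes only in rows, so rows that repeat a pose let the fingers close, or fill a call up. It gives the time, the measured TCP pose, the force, the opening and the grip force at its end, in the units of the state.
- ctrl.get_obs(): the state, without advancing time (a new reading comes with each control period).
- ctrl.get_image(name): name is "scene" or "top"; returns the picture (400x640x3 uint8, red, green, blue); there is no depth.
- ctrl.get_calibration(name): a dict with "fov_y" (degrees; the focal length in pixels is half the picture's height over the tangent of half this angle, whatever the lens; pixels are square), "cx", "cy" (the principal point, pixels), "dist" ([k1, k2, p1, p2, k3] as OpenCV has them; the pictures are not rectified), "rvec" (rotation vector, rad) and "tvec" (3), from world to camera coordinates, as OpenCV has them. Camera axes: x right, y down, z forward; pixel columns grow to the right and rows downward; lengths in mm; the calibration is good to about 2 mm. A picture is of the moment at which its call begins. get_calibration takes no time and is no camera call.
- ctrl.close_job(): hands the job in; it is judged then, once.
Trained networks look in the newest picture that a camera, given by its name, has taken for a name from the list of things; names that differ only in an ending like _2 or _b are one class to them, and where a whole thing is asked for, a point or a joint stands for the part that bears it (a point fixed in the world has none). Each returns a list of dicts, best first, with "score" (0 to 1); they miss things now and then, are a little off and sometimes report something else, mostly with a low value. They report only what shows in the picture. A call takes as long as a camera call.
- ctrl.outline_of(name, camera): "pixels" (400x640 bool, what is visible of it) and "box" ([left, top, right, bottom] in pixels, round what is visible of it).
- ctrl.pinpoint(name, camera): "uv" ([column, row] in pixels: a listed point, or the origin of a listed thing).
The state is a dict: "t": time; "qpos": joint angles; "qvel": joint speeds; "joint_torque": joint torques, N m; "ee_pos": TCP position; "orientation": TCP orientation; "ft_force": force on the tool from outside, world axes, zero at the start; "moment": the same for the moment, N m; "width": finger opening in mm; "grasp_force": force on a finger pad.
Only numpy, scipy, OpenCV 4.12 (cv2) and the standard library are available. Lean on these libraries where they do the work, as an engineer would, in place of code of your own. Each camera call takes 0.05 s, during which the arm holds its last target. There are 200 camera calls.

TASK

Be the third hand for a colleague who will screw the wooden T-piece on from behind the jig's sprung fence: turn the selector knob until its pointer clicks in at the long mark, which sets the end stop. Then stand the T-piece upright on the jig's bed, flat face to the fence and its end right up to the end stop, and press it against the fence with a steady 10 N or so, the fence's pointer tab about midway between its two ridges. Keep that for a few seconds and finish still holding it pressed so; never bottom the fence out, and leave the other things where they are.

Things in the scene. Friction and masses are not known exactly. Their poses are not given: they have to be found in the camera images.
- jig: fixed grey metal assembly jig; bed plate 180 x 245 x 12 mm (x -80..100, y -120..125 in its frame). Origin on the stand's top, bed surface at z = 12 mm. +x is the pressing direction, towards the sprung fence; +y is the side with the selector knob, -y that with the end stop. Behind the fence stands a fixed block, x 82..100 mm, rising 42 mm above the bed.
- selector (a joint): angle of the black selector knob (rad), grows anticlockwise from above. Spring notches at 0, 0.6, 1.2 and 1.8, each with a raised mark on the bed: three short (5 mm), the one at 1.2 long (16 mm): set this one (within 0.15). Let go, it clicks into the nearest notch; turning takes up to about 0.1 N m, so grip firmly. It starts somewhere from 0 to 0.8.
- knob_grip (a point): on the knob's axis at half height of its grip bar, 32 mm above the stand. The bar is 36 long, 12 wide, 20 mm high (22 to 42 mm above the stand), on a disc of 51 mm diameter. The point turns with the knob: its x axis runs along the bar to the pointer end, which has a white line. In the jig's frame the knob is at (-52, 80) mm and the pointer makes the angle of the joint value with +x, towards +y.
- end_stop: steel end stop, a block 46 long (x), 12 thick, 26 mm high, moved in the jig's +y by the knob, 14 mm per rad. Origin: middle of its face (which looks to +y) at bed level; axes as the jig's. It spans x 15..61 mm of the jig; with the knob at the long mark its face is at jig y = -70 mm. More than about 4 N sideways can shift it and the knob.
- fence (a joint): how far the sprung fence is pressed back (m): 0 at rest, 0.030 at its hard end. Spring 600 N/m, no preload: 10 N at 0.0167. A pointer tab (6 mm wide) on its +y end passes over two fixed ridges; its middle lies between them from about 0.011 to 0.023, midway at 0.017.
- fence_face (a point): middle of the face of the fence, a dark steel plate 120 mm wide (y) and 34 mm high, its top 47 mm above the stand; the point is 30 mm above the stand. It looks to the jig's -x. At rest at jig x = 40, y = -4 mm; moves in +x when pressed.
- cross_piece: loose T-piece of pale wood, about 0.12 kg, standing on the stand to the left of the jig. Origin on its underside, mid-rib. Plate 100 mm wide (y -50..50), 14 thick (x 26..40), 50 mm high; the flat face to press is at x = +40 mm, looking along +x. The rib, to grip it by: x -25..26, 22 mm wide (y), 45 mm high. Seated, its x is along the jig's x and its origin 50 mm in +y from the end stop's face.
- cup: bystander: stoneware cup, 68 mm wide, 62 mm high, origin at its underside
- tamper: bystander: steel tamper with wooden grip, 58 mm wide, 86 mm high, origin at its underside
- tape: bystander: roll of masking tape lying flat, 98 mm wide, 25 mm high, origin at its underside

How it is judged:
By the outcome, as a careful person would: the job done as asked, in the order asked, and still so for the second after the job is handed in, while the arm keeps its last pose, push and grip.
It also fails if it takes over 58 s, if anything falls off the work surface, if the arm or the gripper's body presses on something with over 40 N, if the wrist force passes 120 N, or if a joint passes its speed limit or range.

## Working session

There is one attempt and no reset: what is moved stays moved. The work goes in short steps, Python scripts to look and compute and a tool call to move; the robot and the scene stay as the last step left them, time stands still between calls to the robot, and variables do not carry over. Pictures are saved under pics/ and viewed, at most 10 in all, crops included, and the job is handed in when it is done.

Besides the shell and the picture viewer there is one more tool, called after ">>>" as a command line: name --argument value ..., lists and objects as JSON in quotes. apply_moves: Moves the arm, as the interface text tells. Its arguments: {"type":"object","properties":{"targets":{"type":"array"},"gripper":{"type":"number"}},"required":["targets"]}

```bash
ls; mkdir -p pics
python3 - <<'E'
from workcell import ctrl
import cv2,numpy as np
print(ctrl.get_obs(), ctrl.grip_point_offset)
for c in("scene","top"):
    im=ctrl.get_image(c); cv2.imwrite(f"pics/{c}0.png",im[...,::-1]); print(c,ctrl.get_calibration(c))
    for n in("jig","knob_grip","end_stop","fence_face","cross_piece","cup","tamper","tape"):
        print(n,[(np.round(d["uv"],1).tolist(),round(d["score"],2)) for d in ctrl.pinpoint(n,c)[:2]])
E
```

```text
pics
{'t': 0.0, 'qpos': array([-1.25503091e+00,  4.23881032e-01,  1.63071997e+00, -2.44282925e-05,
        1.08860419e+00, -1.89758975e-02]), 'qvel': array([-0.00143248, -0.00077302,  0.00142969,  0.00082378, -0.00095713,
        0.00061239]), 'joint_torque': array([-1.33105594e-03, -5.44643068e+01, -2.73669040e+01,  6.42904197e-02,
        2.28096207e-02, -1.36533508e-04]), 'ee_pos': array([ 205.1792194 , -589.74433453,  221.86483979]), 'orientation': array([-3.09612029e+00, -5.23111365e-01,  4.07903669e-04]), 'ft_force': array([ 0.08656291,  0.27002212, -0.01796428]), 'moment': array([-0.01655924, -0.00326974, -0.01394401]), 'grasp_force': 0.0, 'width': 87.43207593032689} 18.700000000000003
scene {'fov_y': 51.36217721461703, 'cx': 318.0829425994949, 'cy': 201.810270550709, 'dist': array([-0.10998722,  0.        ,  0.        ,  0.        ,  0.        ]), 'rvec': array([ 0.79969891, -2.59903456,  1.08637569]), 'tvec': array([465.38291299, 229.11276373, 954.97603667])}
jig [([335.2, 229.4], 0.66)]
knob_grip [([300.0, 216.7], 0.58)]
end_stop [([369.8, 240.9], 0.49)]
fence_face [([345.3, 221.3], 0.93)]
cross_piece [([286.9, 312.0], 0.83), ([306.8, 176.6], 0.54)]
cup [([334.1, 147.4], 0.57)]
tamper [([302.8, 177.8], 0.61)]
tape [([318.8, 131.5], 0.68)]
top {'fov_y': 54.90823953209772, 'cx': 316.63666416583567, 'cy': 198.25046403475892, 'dist': array([-0.00764005,  0.        ,  0.        ,  0.        ,  0.        ]), 'rvec': array([ 2.13340655, -2.11670163,  0.18109772]), 'tvec': array([ -1.34772426, 548.64424478, 918.67705891])}
jig [([293.7, 235.7], 0.83)]
knob_grip [([279.3, 199.1], 0.7)]
end_stop [([299.5, 264.8], 0.68)]
fence_face [([305.4, 235.1], 0.55)]
cross_piece [([193.2, 248.2], 0.77)]
cup [([417.3, 160.3], 0.8), ([306.1, 238.5], 0.49)]
tamper [([352.4, 158.9], 0.67)]
tape [([431.1, 130.0], 0.67)]
```

View pics/top0.png

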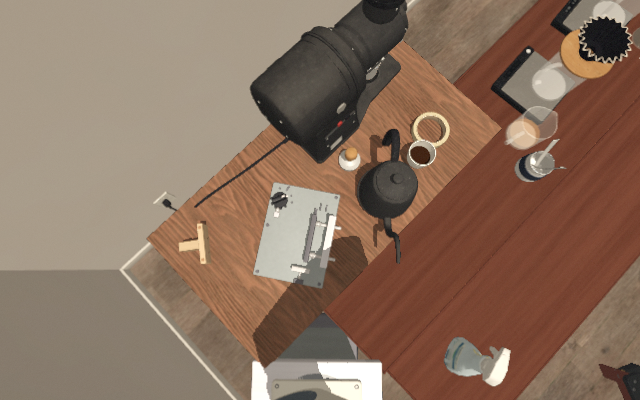

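View pics/scene0.png

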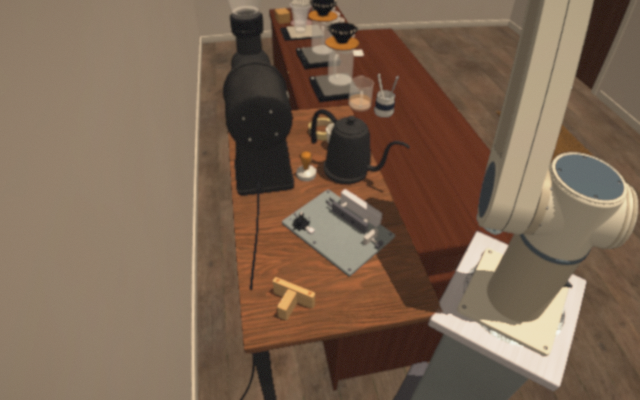

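The top view shows the jig around (298,235), the knob at (279,200), the T-piece at (195,243) with its plate on the right, and the tamper, kettle and cup to the right. Next I'll measure poses and zoom in.

```bash
cat > h.py <<'E'
from workcell import ctrl
import cv2,numpy as np
from scipy.optimize import least_squares
def cam(c):
    k=ctrl.get_calibration(c); f=200/np.tan(np.radians(k["fov_y"]/2))
    return np.array([[f,0,k["cx"]],[0,f,k["cy"]],[0,0,1.]]),k["dist"],k["rvec"],k["tvec"]
def proj(c,P):
    K,d,r,t=cam(c); return cv2.projectPoints(np.asarray(P,float).reshape(-1,3),r,t,K,d)[0].reshape(-1,2)
def ray(c,uv,z):
    K,d,r,t=cam(c); n=cv2.undistortPoints(np.asarray(uv,float).reshape(-1,1,2),K,d).reshape(-1,2)
    R=cv2.Rodrigues(r)[0]; o=-R.T@t; D=np.c_[n,np.ones(len(n))]@R
    return o+D*((z-o[2])/D[:,2])[:,None]
def place(p,P):  # p=x,y,th ; P local
    P=np.asarray(P,float).reshape(-1,3); c,s=np.cos(p[2]),np.sin(p[2])
    return np.c_[p[0]+c*P[:,0]-s*P[:,1],p[1]+s*P[:,0]+c*P[:,1],P[:,2]]
def sil(p,boxes,c): # soft silhouette mask of boxes, 4x supersampled
    m=np.zeros((1600,2560),np.uint8)
    for x0,x1,y0,y1,z0,z1 in boxes:
        q=proj(c,place(p,[(x,y,z) for x in(x0,x1) for y in(y0,y1) for z in(z0,z1)]))
        cv2.fillConvexPoly(m,cv2.convexHull(np.round((q+.5)*4).astype(np.int32)),1)
    return cv2.resize(m.astype(np.float32),(640,400),interpolation=cv2.INTER_AREA)
E
python3 - <<'E'
from h import *
from scipy.optimize import minimize
PC=lambda n,c:ctrl.outline_of(n,c)[0]["pixels"]
ctrl.get_image("scene");T=ctrl.get_image("top")
S={"cross_piece":[(26,40,-50,50,0,50),(-25,26,-11,11,0,45)],"jig":[(-80,100,-120,125,0,12)]}
for n in S:
    O={c:PC(n,c).astype(np.float32) for c in("top","scene")}
    for c in O: np.save(f"{n}_{c}.npy",O[c]>0)
    uv=ctrl.pinpoint(n,"top")[0]["uv"]; g=ray("top",[uv],0)[0]
    def cost(p,cs): return sum(np.abs(sil(p,S[n],c)-O[c]).sum()/O[c].sum() for c in cs)
    for cs in(("top",),("scene",),("top","scene")):
        best=None
        for th in np.arange(-3.1,3.2,.5):
            r=minimize(cost,[g[0],g[1],th],args=(cs,),method="Nelder-Mead",options=dict(initial_simplex=[[g[0],g[1],th],[g[0]+15,g[1],th],[g[0],g[1]+15,th],[g[0],g[1],th+.25]],xatol=.1,fatol=1e-4,maxiter=90))
            if best is None or r.fun<best.fun: best=r
        print(n,cs,np.round(best.x,3),round(best.fun,3))
for n,z in(("jig",0),("knob_grip",32),("end_stop",12),("fence_face",30),("cross_piece",0),("cup",0),("tamper",0),("tape",0)):
    print(n,*[np.round(ray(c,[ctrl.pinpoint(n,c)[0]["uv"]],z)[0][:2],1) for c in("top","scene")])
crop=cv2.resize(T[175:295,170:350],None,fx=4.4,fy=4.4,interpolation=cv2.INTER_CUBIC); cv2.imwrite("pics/crop1.png",crop[...,::-1])
print(ctrl.get_obs()["t"])
E
```

```text
cross_piece ('top',) [428.714 321.093  -1.422] 0.076Traceback (most recent call last):
  File "<stdin>", line 14, in <module>
    res = _minimize_neldermead(fun, x0, args, callback, bounds=bounds,
                               **options)
    fxr = func(xr)
    fx = function(np.copy(x), *(wrapper_args + args))
  File "<stdin>", line 10, in cost
  File "<stdin>", line 10, in <genexpr>
  File "h.py", line 19, in sil
    q=proj(c,place(p,[(x,y,z) for x in(x0,x1) for y in(y0,y1) for z in(z0,z1)]))
  File "h.py", line 8, in proj
    K,d,r,t=cam(c); return cv2.projectPoints(np.asarray(P,float).reshape(-1,3),r,t,K,d)[0].reshape(-1,2)
            ~~~^^^
  File "h.py", line 5, in cam
    k=ctrl.get_calibration(c); f=200/np.tan(np.radians(k["fov_y"]/2))
ValueError: time passes only in moves, steps and waits
```

```bash
sed -i 's/^def cam/import functools\n@functools.lru_cache\ndef cam/' h.py
python3 - <<'E'
from h import *
from scipy.optimize import minimize
PC=lambda n,c:ctrl.outline_of(n,c)[0]["pixels"]
ctrl.get_image("scene");T=ctrl.get_image("top")
S={"cross_piece":[(26,40,-50,50,0,50),(-25,26,-11,11,0,45)],"jig":[(-80,100,-120,125,0,12),(82,100,-60,60,12,54)]}
for n in S:
    O={c:PC(n,c).astype(np.float32) for c in("top","scene")}
    for c in O: np.save(f"{n}_{c}.npy",O[c]>0)
    uv=ctrl.pinpoint(n,"top")[0]["uv"]; g=ray("top",[uv],0)[0]
    def cost(p,cs): return sum(np.abs(sil(p,S[n],c)-O[c]).sum()/O[c].sum() for c in cs)
    for cs in(("top",),("scene",),("top","scene")):
        best=None
        for th in (-1.3,-1.7):
            r=minimize(cost,[g[0],g[1],th],args=(cs,),method="Nelder-Mead",options=dict(initial_simplex=[[g[0],g[1],th],[g[0]+15,g[1],th],[g[0],g[1]+15,th],[g[0],g[1],th+.25]],xatol=.1,fatol=1e-4,maxiter=90))
            if best is None or r.fun<best.fun: best=r
        print(n,cs,np.round(best.x,3),round(best.fun,3))
for n,z in(("jig",0),("knob_grip",32),("end_stop",12),("fence_face",30),("cross_piece",0),("cup",0),("tamper",0),("tape",0)):
    print(n,*[np.round(ray(c,[ctrl.pinpoint(n,c)[0]["uv"]],z)[0][:2],1) for c in("top","scene")])
crop=cv2.resize(T[175:295,170:350],None,fx=4.4,fy=4.4,interpolation=cv2.INTER_CUBIC); cv2.imwrite("pics/crop1.png",crop[...,::-1])
print(ctrl.get_obs()["t"])
E
```

```text
cross_piece ('top',) [429.473 322.32   -1.42 ] 0.233
cross_piece ('scene',) [428.241 320.996  -1.415] 0.077
cross_piece ('top', 'scene') [428.898 321.822  -1.416] 0.315
jig ('top',) [462.441  63.5    -1.758] 0.029
jig ('scene',) [463.184  62.981  -1.77 ] 0.032
jig ('top', 'scene') [462.415  63.541  -1.764] 0.064
jig [469.3  66.5] [464.2  66.1]
knob_grip [543.5 102.3] [633.4 -48.5]
end_stop [379.   39.1] [378.3  48.6]Traceback (most recent call last):
  File "<stdin>", line 18, in <module>
IndexError: list index out of range
```

Run:
```python
from h import *
T=ctrl.get_image("top")
J=(462.6,63.4,-1.763)
crop=cv2.resize(T[175:295,250:350],None,fx=5,fy=5,interpolation=cv2.INTER_CUBIC)
pt=lambda P:[tuple(np.round((q-[250,175]+.5)*5).astype(int)) for q in proj("top",place(J,P))]
for p in pt([(-52,80,42),(-80,-120,12),(100,125,12),(40,-64,47),(40,56,47),(15,-78.4-0,38)]): cv2.circle(crop,p,2,(255,0,0),-1)
# zoom knob
k=cv2.resize(T[185:215,262:297],None,fx=14,fy=14,interpolation=cv2.INTER_CUBIC)
u=[tuple(np.round((q-[262,185]+.5)*14).astype(int)) for q in proj("top",place(J,[(-52,80,42)]+[(-52+30*np.cos(a),80+30*np.sin(a),12) for a in(0,.6,1.2,1.8)]))]
for p in u: cv2.circle(k,p,3,(255,0,0),-1)
out=np.zeros((600,800,3),np.uint8); out[:600,:500]=crop[:600,:500]; cv2.imwrite("pics/crop2.png",out[:,:500,::-1]); cv2.imwrite("pics/knob2.png",k[...,::-1])
print(place(J,[(-52,80,32)]), ctrl.get_obs()["t"])
```

```text
[[551.06002088  99.16065864  32.        ]] 1.95
```

View pics/crop2.png

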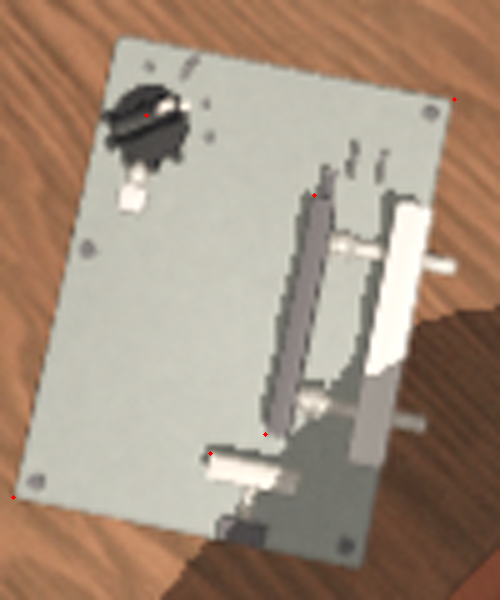

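View pics/knob2.png

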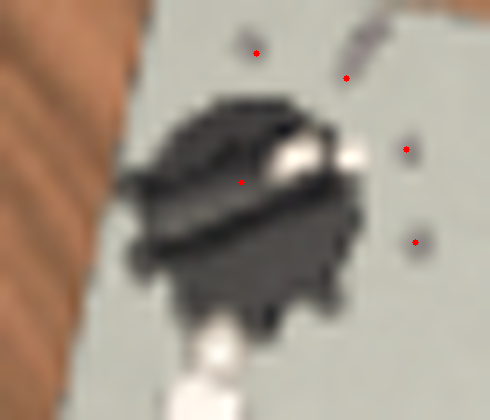

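The overlay matches the jig: knob axis at (147,115) in the crop, white line at (165,103), so the selector is at about 0.55 rad. The long mark is at (190,67), up and to the right of the knob. I'm moving above the knob now, passing high over the kettle.

>>> apply_moves --targets '[{"tx":0.155,"ty":0.309,"tz":0.12,"spin":60},{"tx":0.155,"ty":0.309,"tz":0.12,"spin":60},{"tx":0.155,"ty":0.309,"tz":0.12,"spin":60},{"tx":0.155,"ty":0.309,"tz":0.12,"spin":60},{"tx":0.155,"ty":0.309,"tz":0.12,"spin":60},{"tx":0.155,"ty":0.309,"tz":0.12,"spin":60},{"tx":0.155,"ty":0.309,"tz":0.12,"spin":60},{"tx":0.155,"ty":0.309,"tz":0.12,"spin":60}]' --gripper -0.4

```text
t: 2.75
ee_pos: [361.9, -278.6, 344.6]
orientation: [2.412, 2.009, 0.002]
ft_force: [-0.3, -1.5, 0.1]
width: 61.6
grasp_force: 0.0
```

>>> apply_moves --targets '[{"tx":0.155,"ty":0.309,"tz":0.0,"spin":31.3},{"tx":0.155,"ty":0.309,"tz":0.0,"spin":31.3},{"tx":0.155,"ty":0.309,"tz":0.0,"spin":31.3},{"tx":0.155,"ty":0.309,"tz":0.0,"spin":31.3},{"tx":0.155,"ty":0.309,"tz":0.0,"spin":31.3},{"tx":0.155,"ty":0.309,"tz":0.0,"spin":31.3},{"tx":0.155,"ty":0.309,"tz":0.0,"spin":31.3},{"tx":0.155,"ty":0.309,"tz":0.0,"spin":31.3}]'

```text
t: 3.55
ee_pos: [517.1, 32.0, 342.6]
orientation: [1.785, 2.585, 0.002]
ft_force: [-0.7, -0.6, -0.3]
width: 61.6
grasp_force: 0.0
```

>>> apply_moves --targets '[{"tx":0.0357,"ty":0.0714,"tz":-0.26},{"tx":0.0357,"ty":0.0714,"tz":-0.26},{"tx":0.0357,"ty":0.0714,"tz":-0.26},{"tx":0.0357,"ty":0.0714,"tz":-0.26},{"tx":0.0357,"ty":0.0714,"tz":-0.26},{"tx":0.0357,"ty":0.0714,"tz":-0.26},{"tx":0.0357,"ty":0.0714,"tz":-0.26},{"tx":0.0357,"ty":0.0714,"tz":-0.26}]'

```text
validation failed for argument at $.ta...
```

>>> apply_moves --targets '[{"tx":0.0357,"ty":0.0714,"tz":-0.26,"spin":0},{"tx":0.0357,"ty":0.0714,"tz":-0.26,"spin":0},{"tx":0.0357,"ty":0.0714,"tz":-0.26,"spin":0},{"tx":0.0357,"ty":0.0714,"tz":-0.26,"spin":0},{"tx":0.0357,"ty":0.0714,"tz":-0.26,"spin":0},{"tx":0.0357,"ty":0.0714,"tz":-0.26,"spin":0},{"tx":0.0357,"ty":0.0714,"tz":-0.26,"spin":0},{"tx":0.0357,"ty":0.0714,"tz":-0.26,"spin":0}]'

```text
t: 4.35
ee_pos: [551.1, 98.6, 83.0]
orientation: [-1.791, -2.581, 0.001]
ft_force: [0.8, 0.5, 0.3]
width: 61.4
grasp_force: 0.0
```

```bash
cat > st.py <<'E'
from h import *
from scipy.spatial.transform import Rotation as Ro
def st():
    o=ctrl.get_obs(); R=Ro.from_rotvec(o["orientation"]).as_matrix()
    print("t",round(o["t"],2),"pos",np.round(o["ee_pos"],1),"xyaw",round(np.degrees(np.arctan2(R[1,0],R[0,0])),2),"z",np.round(R[:,2],3),"F",np.round(o["ft_force"],1),"M",np.round(o["moment"],2),"w",round(o["width"],1),round(o["grasp_force"],1),"q",np.round(o["qpos"],2))
E
python3 -c "
from st import *
st()"
```

```text
t 4.35 pos [551.1  98.6  83. ] xyaw 110.47 z [-0. -0. -1.] F [0.8 0.5 0.3] M [ 0.02 -0.14 -0.01] w 61.4 0.0 q [ 0.16  0.53  1.86 -0.    0.76 -0.2 ]
```

>>> apply_moves --targets '[{"tx":0,"ty":0,"tz":-0.04,"spin":0},{"tx":0,"ty":0,"tz":-0.057,"spin":0},{"tx":0,"ty":0,"tz":-0.057,"spin":0},{"tx":0,"ty":0,"tz":-0.057,"spin":0},{"tx":0,"ty":0,"tz":-0.057,"spin":0},{"tx":0,"ty":0,"tz":-0.057,"spin":0},{"tx":0,"ty":0,"tz":-0.057,"spin":0},{"tx":0,"ty":0,"tz":-0.057,"spin":0}]'

```text
t: 5.15
ee_pos: [551.4, 99.2, 26.3]
orientation: [1.791, 2.581, 0.001]
ft_force: [-1.1, 0.4, -0.3]
width: 61.2
grasp_force: 0.0
```

>>> apply_moves --targets '[{"tx":0,"ty":0,"tz":0,"spin":0},{"tx":0,"ty":0,"tz":0,"spin":0},{"tx":0,"ty":0,"tz":0,"spin":0},{"tx":0,"ty":0,"tz":0,"spin":0},{"tx":0,"ty":0,"tz":0,"spin":0},{"tx":0,"ty":0,"tz":0,"spin":0},{"tx":0,"ty":0,"tz":0,"spin":0},{"tx":0,"ty":0,"tz":0,"spin":0}]' --gripper 1

```text
t: 5.95
ee_pos: [550.7, 99.0, 25.6]
orientation: [-1.791, -2.581, 0.001]
ft_force: [-2.1, -1.6, 1.2]
width: 11.5
grasp_force: 29.8
```

```bash
python3 -c "
from st import *
st()"
```

```text
t 5.95 pos [550.7  99.   25.6] xyaw 110.49 z [-0.001 -0.    -1.   ] F [-2.1 -1.6  1.2] M [-0.23  0.17  0.02] w 11.5 29.8 q [ 0.16  0.63  1.87 -0.    0.65 -0.2 ]
```

>>> apply_moves --targets '[{"tx":0,"ty":0,"tz":0,"spin":6},{"tx":0,"ty":0,"tz":0,"spin":12},{"tx":0,"ty":0,"tz":0,"spin":18},{"tx":0,"ty":0,"tz":0,"spin":24},{"tx":0,"ty":0,"tz":0,"spin":30},{"tx":0,"ty":0,"tz":0,"spin":37.5},{"tx":0,"ty":0,"tz":0,"spin":37.5},{"tx":0,"ty":0,"tz":0,"spin":37.5}]'

```text
t: 6.75
ee_pos: [550.8, 99.2, 25.6]
orientation: [-0.872, -3.018, 0.0]
ft_force: [-1.4, 1.2, 0.9]
width: 11.6
grasp_force: 29.9
```

```bash
python3 -c "
from st import *
st()"
```

```text
t 6.75 pos [550.8  99.2  25.6] xyaw 147.78 z [-0.  0. -1.] F [-1.4  1.2  0.9] M [0.23 0.14 0.02] w 11.6 29.9 q [ 0.16  0.63  1.87  0.    0.65 -0.85]
```

>>> apply_moves --targets '[{"tx":0,"ty":0,"tz":0,"spin":0},{"tx":0,"ty":0,"tz":0,"spin":0},{"tx":0,"ty":0,"tz":0,"spin":0},{"tx":0,"ty":0,"tz":0.02,"spin":0},{"tx":0,"ty":0,"tz":0.06,"spin":0},{"tx":0,"ty":0,"tz":0.1,"spin":0},{"tx":-0.02,"ty":0.036,"tz":0.12,"spin":-8},{"tx":-0.04,"ty":0.072,"tz":0.12,"spin":-16}]' --gripper -0.4

```text
t: 7.55
ee_pos: [513.4, 171.9, 149.2]
orientation: [1.289, 2.859, 0.007]
ft_force: [-0.3, 0.9, -0.8]
width: 61.1
grasp_force: 0.0
```

>>> apply_moves --targets '[{"tx":-0.082,"ty":0.15,"tz":-0.055,"spin":-33},{"tx":-0.082,"ty":0.15,"tz":-0.055,"spin":-33},{"tx":-0.082,"ty":0.15,"tz":-0.055,"spin":-33},{"tx":-0.082,"ty":0.15,"tz":-0.055,"spin":-33},{"tx":-0.082,"ty":0.15,"tz":-0.055,"spin":-33},{"tx":-0.082,"ty":0.15,"tz":-0.055,"spin":-33},{"tx":-0.082,"ty":0.15,"tz":-0.055,"spin":-33},{"tx":-0.082,"ty":0.15,"tz":-0.055,"spin":-33}]'

```text
t: 8.35
ee_pos: [430.1, 320.3, 91.2]
orientation: [2.041, 2.388, 0.001]
ft_force: [-0.4, -0.2, -0.0]
width: 61.4
grasp_force: 0.0
```

Run:
```python
from st import *
T=ctrl.get_image("top"); st()
cv2.imwrite("pics/t3.png",cv2.resize(T[175:295,165:345],None,fx=4.4,fy=4.4,interpolation=cv2.INTER_CUBIC)[...,::-1])
```

```text
t 8.4 pos [430.  320.2  91.2] xyaw 98.93 z [ 0.001  0.    -1.   ] F [ 0.3 -0.6  0.9] M [-0.01 -0.07  0.02] w 61.5 0.0 q [ 0.62  0.49  1.91 -0.    0.74  0.46]
```

View pics/t3.png

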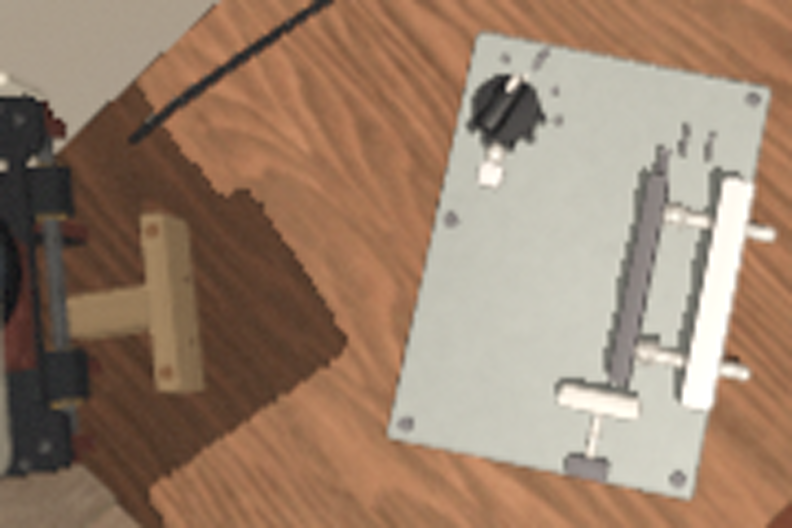

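The knob pointer at (515,85) now lines up with the long mark at (542,57). The end stop has moved, and the T-piece stands undisturbed at (150,300). I'll descend and grip the rib.

>>> apply_moves --targets '[{"tx":0,"ty":0,"tz":-0.04,"spin":0},{"tx":0,"ty":0,"tz":-0.084,"spin":0},{"tx":0,"ty":0,"tz":-0.084,"spin":0},{"tx":0,"ty":0,"tz":-0.084,"spin":0},{"tx":0,"ty":0,"tz":-0.084,"spin":0},{"tx":0,"ty":0,"tz":-0.084,"spin":0},{"tx":0,"ty":0,"tz":-0.084,"spin":0},{"tx":0,"ty":0,"tz":-0.084,"spin":0}]'

```text
t: 9.2
ee_pos: [429.5, 321.5, 7.8]
orientation: [2.04, 2.388, 0.003]
ft_force: [0.5, 0.4, -0.1]
width: 61.5
grasp_force: 0.0
```

>>> apply_moves --targets '[{"tx":0,"ty":0,"tz":0,"spin":0},{"tx":0,"ty":0,"tz":0,"spin":0},{"tx":0,"ty":0,"tz":0,"spin":0},{"tx":0,"ty":0,"tz":0,"spin":0},{"tx":0,"ty":0,"tz":0,"spin":0},{"tx":0,"ty":0,"tz":0,"spin":0},{"tx":0,"ty":0,"tz":0,"spin":0},{"tx":0,"ty":0,"tz":0,"spin":0}]' --gripper 1

```text
t: 10.0
ee_pos: [429.0, 321.1, 6.6]
orientation: [-2.041, -2.389, 0.0]
ft_force: [-0.1, 0.7, -0.9]
width: 22.0
grasp_force: 30.0
```

Run:
```python
from st import *
ctrl.get_image("scene"); st()
J=(462.6,63.4,-1.763)
print(place(J,[(-20,-14,0),(0,-14,0),(17,-20,0)]))
```

```text
t 10.05 pos [429.  321.1   6.6] xyaw 98.98 z [-0. -0. -1.] F [ 0.5  0.6 -1.7] M [ 0.02 -0.13  0.01] w 21.9 30.0 q [0.62 0.64 1.92 0.   0.58 0.46]
[[452.67824967  85.70602767   0.        ]
 [448.85780065  66.07431432   0.        ]
 [439.72090498  50.53349267   0.        ]]
```

>>> apply_moves --targets '[{"tx":0,"ty":0,"tz":0.03,"spin":0},{"tx":0,"ty":0,"tz":0.06,"spin":0},{"tx":0.003,"ty":-0.03,"tz":0.06,"spin":-4},{"tx":0.007,"ty":-0.065,"tz":0.06,"spin":-8},{"tx":0.012,"ty":-0.105,"tz":0.06,"spin":-12},{"tx":0.017,"ty":-0.145,"tz":0.06,"spin":-16},{"tx":0.021,"ty":-0.185,"tz":0.06,"spin":-20},{"tx":0.0245,"ty":-0.215,"tz":0.06,"spin":-20}]'

```text
t: 10.85
ee_pos: [453.2, 104.1, 66.6]
orientation: [-2.427, -1.995, 0.001]
ft_force: [-0.6, -0.2, -1.6]
width: 22.3
grasp_force: 30.0
```

>>> apply_moves --targets '[{"tx":0.002,"ty":-0.016,"tz":-0.01,"spin":0},{"tx":0.002,"ty":-0.016,"tz":-0.03,"spin":0},{"tx":0.002,"ty":-0.016,"tz":-0.045,"spin":0},{"tx":0.002,"ty":-0.016,"tz":-0.045,"spin":0},{"tx":0.002,"ty":-0.016,"tz":-0.045,"spin":0},{"tx":0.002,"ty":-0.016,"tz":-0.045,"spin":0},{"tx":0.002,"ty":-0.016,"tz":-0.045,"spin":0},{"tx":0.002,"ty":-0.016,"tz":-0.045,"spin":0}]'

```text
t: 11.65
ee_pos: [456.0, 90.3, 22.3]
orientation: [2.424, 1.998, 0.002]
ft_force: [0.3, -0.5, -2.0]
width: 22.0
grasp_force: 30.0
```

Run:
```python
from st import *
from scipy.optimize import minimize
T=ctrl.get_image("top"); st()
J=(462.6,63.4,-1.763); o=ctrl.get_obs()
p=o["ee_pos"]-[*J[:2],0]; c,s=np.cos(J[2]),np.sin(J[2]); print("jig xy",c*p[0]+s*p[1],-s*p[0]+c*p[1])
cv2.imwrite("pics/t4.png",cv2.resize(T[175:295,250:350],None,fx=5,fy=5,interpolation=cv2.INTER_CUBIC)[...,::-1])
```

```text
t 11.7 pos [455.9  90.3  22.2] xyaw 79.0 z [ 0.001  0.    -1.   ] F [ 0.9 -0.7 -1.5] M [ 0.01 -0.08  0.02] w 21.9 30.0 q [0.17 0.55 2.08 0.   0.51 0.36]
jig xy -25.10377708457454 -11.740404519712708
```

View pics/t4.png

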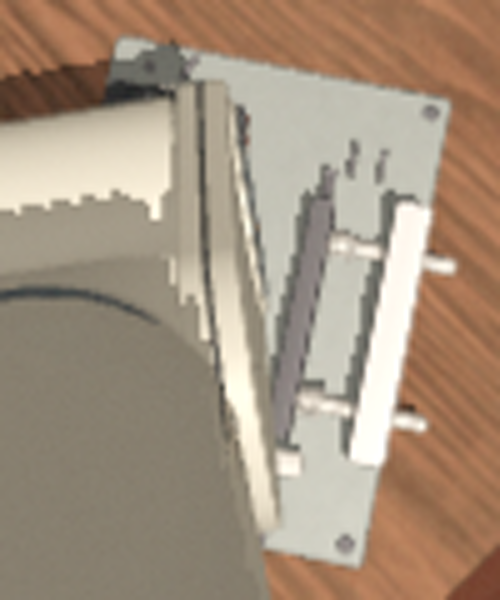

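>>> apply_moves --targets '[{"tx":-0.0015,"ty":-0.008,"tz":0,"spin":0},{"tx":-0.003,"ty":-0.0157,"tz":0,"spin":0},{"tx":-0.003,"ty":-0.0157,"tz":-0.002,"spin":0},{"tx":-0.006,"ty":-0.0152,"tz":-0.0027,"spin":0},{"tx":-0.008,"ty":-0.0148,"tz":-0.0027,"spin":0},{"tx":-0.008,"ty":-0.0148,"tz":-0.0027,"spin":0},{"tx":-0.008,"ty":-0.0148,"tz":-0.0027,"spin":0},{"tx":-0.008,"ty":-0.0148,"tz":-0.0027,"spin":0}]'

```text
t: 12.5
ee_pos: [447.7, 75.5, 19.0]
orientation: [2.424, 1.998, 0.0]
ft_force: [-0.2, 0.6, -1.9]
width: 22.0
grasp_force: 30.0
```

```bash
cat >> st.py <<'E'
J=(462.6,63.4,-1.763)
def sj(n=3):
    F=[]
    for _ in range(n): ctrl.get_image("scene"); o=ctrl.get_obs(); F.append(o["ft_force"])
    c,s=np.cos(J[2]),np.sin(J[2]); r=lambda p:np.round([c*p[0]+s*p[1],-s*p[0]+c*p[1],p[2]],2)
    print("t",round(o["t"],2),"jig",r(o["ee_pos"]-[*J[:2],0]),"F",*[r(f) for f in F],"M",np.round(o["moment"],2)); st()
E
python3 -c "
from st import *
sj(2)
im=ctrl.get_image('scene');cv2.imwrite('pics/s5.png',cv2.resize(im[180:280,270:410],None,fx=5.5,fy=5.5,interpolation=cv2.INTER_CUBIC)[...,::-1])"
```

```text
t 12.6 jig [ -8.95 -16.92  19.  ] F [ 0.63 -1.01 -1.1 ] [-0.48 -0.75 -1.64] M [ 0.04 -0.07  0.04]
t 12.6 pos [447.7  75.4  19. ] xyaw 78.99 z [ 0.  0. -1.] F [-0.6  0.6 -1.6] M [ 0.04 -0.07  0.04] w 22.1 30.0 q [ 0.14  0.55  2.1  -0.    0.49  0.33]
```

View pics/s5.png

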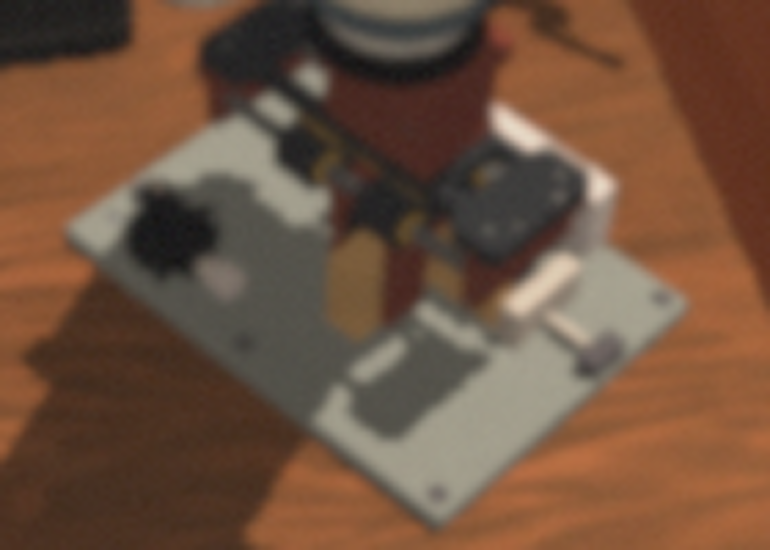

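The T-piece is in the gripper. Its plate end at about (490,310) is just short of the end stop at (510,310). I'll creep towards the stop and watch the force.

>>> apply_moves --targets '[{"tx":-0.0005,"ty":0.0001,"tz":0,"spin":0},{"tx":-0.001,"ty":0.0002,"tz":0,"spin":0},{"tx":-0.0015,"ty":0.0003,"tz":0,"spin":0},{"tx":-0.0015,"ty":0.0003,"tz":0,"spin":0},{"tx":-0.0015,"ty":0.0003,"tz":0,"spin":0},{"tx":-0.0015,"ty":0.0003,"tz":0,"spin":0},{"tx":-0.0015,"ty":0.0003,"tz":0,"spin":0},{"tx":-0.0015,"ty":0.0003,"tz":0,"spin":0}]'

```text
t: 13.45
ee_pos: [446.1, 75.6, 19.0]
orientation: [2.424, 1.998, 0.0]
ft_force: [-0.6, -0.3, -1.9]
width: 22.0
grasp_force: 30.0
```

```bash
python3 -c "
from st import *
sj(4)"
```

```text
t 13.65 jig [ -8.85 -18.58  18.96] F [-0.38  0.1  -1.93] [-1.05 -0.12 -1.06] [ 0.33  0.   -1.43] [ 0.15 -0.1  -2.74] M [-0.02 -0.08 -0.02]
t 13.65 pos [446.1  75.6  19. ] xyaw 78.98 z [-0. -0. -1.] F [-0.1 -0.1 -2.7] M [-0.02 -0.08 -0.02] w 22.0 30.0 q [0.14 0.55 2.11 0.   0.49 0.33]
```

>>> apply_moves --targets '[{"tx":-0.0003,"ty":0.0001,"tz":0,"spin":0},{"tx":-0.0006,"ty":0.0001,"tz":0,"spin":0},{"tx":-0.0008,"ty":0.0002,"tz":0,"spin":0},{"tx":-0.0008,"ty":0.0002,"tz":0,"spin":0},{"tx":-0.0008,"ty":0.0002,"tz":0,"spin":0},{"tx":-0.0008,"ty":0.0002,"tz":0,"spin":0},{"tx":-0.0008,"ty":0.0002,"tz":0,"spin":0},{"tx":-0.0008,"ty":0.0002,"tz":0,"spin":0}]'

```text
t: 14.45
ee_pos: [445.3, 75.8, 19.0]
orientation: [2.424, 1.998, 0.0]
ft_force: [0.9, 0.5, -2.0]
width: 22.0
grasp_force: 30.0
```

```bash
python3 -c "
from st import *
sj(4)"
```

```text
t 14.65 jig [ -8.9  -19.33  18.99] F [ 0.03 -0.2  -2.22] [-0.27 -0.09 -1.92] [-1.09 -0.39 -1.63] [ 0.04  0.13 -1.42] M [-0.03 -0.01  0.02]
t 14.65 pos [445.3  75.8  19. ] xyaw 78.98 z [ 0.  0. -1.] F [ 0.1 -0.1 -1.4] M [-0.03 -0.01  0.02] w 22.0 30.0 q [0.14 0.55 2.11 0.   0.49 0.33]
```

Still clear. Smaller steps from here.

>>> apply_moves --targets '[{"tx":-0.0002,"ty":0.0,"tz":0,"spin":0},{"tx":-0.0004,"ty":0.0001,"tz":0,"spin":0},{"tx":-0.0005,"ty":0.0001,"tz":0,"spin":0},{"tx":-0.0005,"ty":0.0001,"tz":0,"spin":0},{"tx":-0.0005,"ty":0.0001,"tz":0,"spin":0},{"tx":-0.0005,"ty":0.0001,"tz":0,"spin":0},{"tx":-0.0005,"ty":0.0001,"tz":0,"spin":0},{"tx":-0.0005,"ty":0.0001,"tz":0,"spin":0}]'

```text
t: 15.45
ee_pos: [444.8, 75.9, 19.0]
orientation: [2.424, 1.998, 0.0]
ft_force: [-0.3, 0.2, -1.4]
width: 22.0
grasp_force: 30.0
```

```bash
python3 -c "
from st import *
sj(4)"
```

```text
t 15.65 jig [ -8.89 -19.87  18.98] F [-0.35  0.32 -1.  ] [-0.31 -0.26 -1.69] [-0.9  -0.04 -1.84] [-0.51  0.52 -1.63] M [-0.05 -0.12  0.01]
t 15.65 pos [444.8  75.9  19. ] xyaw 78.99 z [ 0. -0. -1.] F [ 0.6  0.4 -1.6] M [-0.05 -0.12  0.01] w 22.3 30.0 q [ 0.14  0.55  2.11 -0.    0.49  0.33]
```

>>> apply_moves --targets '[{"tx":-0.0002,"ty":0.0,"tz":0,"spin":0},{"tx":-0.0004,"ty":0.0001,"tz":0,"spin":0},{"tx":-0.0005,"ty":0.0001,"tz":0,"spin":0},{"tx":-0.0005,"ty":0.0001,"tz":0,"spin":0},{"tx":-0.0005,"ty":0.0001,"tz":0,"spin":0},{"tx":-0.0005,"ty":0.0001,"tz":0,"spin":0},{"tx":-0.0005,"ty":0.0001,"tz":0,"spin":0},{"tx":-0.0005,"ty":0.0001,"tz":0,"spin":0}]'

```text
t: 16.45
ee_pos: [444.3, 76.0, 19.0]
orientation: [-2.424, -1.998, -0.0]
ft_force: [0.0, -0.3, -1.4]
width: 21.9
grasp_force: 30.0
```

```bash
python3 -c "
from st import *
sj(4)"
```

```text
t 16.65 jig [ -8.9  -20.41  18.96] F [ 0.2  -0.16 -1.63] [-0.66 -0.41 -1.03] [-0.39 -0.77 -1.66] [-0.38  0.38 -1.71] M [ 0.04 -0.09 -0.01]
t 16.65 pos [444.3  76.   19. ] xyaw 78.98 z [-0.  0. -1.] F [ 0.4  0.3 -1.7] M [ 0.04 -0.09 -0.01] w 22.1 30.0 q [0.14 0.55 2.11 0.   0.49 0.34]
```

>>> apply_moves --targets '[{"tx":-0.0002,"ty":0.0,"tz":0,"spin":0},{"tx":-0.0004,"ty":0.0001,"tz":0,"spin":0},{"tx":-0.0005,"ty":0.0001,"tz":0,"spin":0},{"tx":-0.0005,"ty":0.0001,"tz":0,"spin":0},{"tx":-0.0005,"ty":0.0001,"tz":0,"spin":0},{"tx":-0.0005,"ty":0.0001,"tz":0,"spin":0},{"tx":-0.0005,"ty":0.0001,"tz":0,"spin":0},{"tx":-0.0005,"ty":0.0001,"tz":0,"spin":0}]'

```text
t: 17.45
ee_pos: [444.1, 76.1, 19.0]
orientation: [2.424, 1.998, 0.001]
ft_force: [3.1, -0.6, -2.8]
width: 21.9
grasp_force: 30.0
```

```bash
python3 -c "
from st import *
sj(4)"
```

```text
t 17.65 jig [ -8.97 -20.63  19.04] F [ 0.91  3.   -1.79] [ 0.98  1.94 -2.98] [ 0.84  3.43 -2.48] [ 1.03  3.08 -1.95] M [-0.2  -0.69  0.18]
t 17.65 pos [444.1  76.1  19. ] xyaw 78.99 z [ 0.001  0.    -1.   ] F [ 2.8 -1.6 -2. ] M [-0.2  -0.69  0.18] w 21.8 30.0 q [ 0.14  0.55  2.11 -0.    0.49  0.34]
```

Contact at about 3 N. I'll ease it to about 1.5 N and set the piece down onto the bed.

>>> apply_moves --targets '[{"tx":0.00015,"ty":0,"tz":0,"spin":0},{"tx":0.00015,"ty":0,"tz":-0.0002,"spin":0},{"tx":0.00015,"ty":0,"tz":-0.0004,"spin":0},{"tx":0.00015,"ty":0,"tz":-0.0005,"spin":0},{"tx":0.00015,"ty":0,"tz":-0.0005,"spin":0},{"tx":0.00015,"ty":0,"tz":-0.0005,"spin":0},{"tx":0.00015,"ty":0,"tz":-0.0005,"spin":0},{"tx":0.00015,"ty":0,"tz":-0.0005,"spin":0}]'

```text
t: 18.45
ee_pos: [444.1, 76.2, 18.6]
orientation: [2.424, 1.998, 0.0]
ft_force: [3.6, 0.2, 0.9]
width: 21.8
grasp_force: 30.0
```

```bash
python3 -c "
from st import *
sj(4)"
```

```text
t 18.65 jig [ -9.   -20.58  18.56] F [0.69 2.73 1.7 ] [0.05 3.53 0.3 ] [-0.58  3.17  2.68] [-0.    3.48  2.07] M [-0.1  -0.5   0.14]
t 18.65 pos [444.1  76.2  18.6] xyaw 78.98 z [ 0.  0. -1.] F [ 3.4 -0.7  2.1] M [-0.1  -0.5   0.14] w 21.8 30.0 q [0.14 0.55 2.11 0.   0.48 0.34]
```

>>> apply_moves --targets '[{"tx":0.0002,"ty":0,"tz":0,"spin":0},{"tx":0.0002,"ty":0,"tz":0,"spin":0},{"tx":-0.0002,"ty":-0.0018,"tz":0,"spin":0},{"tx":-0.0005,"ty":-0.0035,"tz":0,"spin":0},{"tx":-0.0008,"ty":-0.0052,"tz":0,"spin":0},{"tx":-0.00115,"ty":-0.0069,"tz":0,"spin":0},{"tx":-0.00115,"ty":-0.0069,"tz":0,"spin":0},{"tx":-0.00115,"ty":-0.0069,"tz":0,"spin":0}]'

```text
t: 19.45
ee_pos: [442.8, 69.1, 18.6]
orientation: [2.424, 1.998, 0.0]
ft_force: [2.9, 1.3, 5.8]
width: 21.8
grasp_force: 30.0
```

```bash
python3 -c "
from st import *
sj(4)"
```

```text
t 19.65 jig [ -1.79 -20.54  18.53] F [-2.38  2.16  6.18] [-2.59  2.77  5.67] [-1.68  2.33  5.23] [-2.47  1.86  6.14] M [ 0.21 -0.42 -0.  ]
t 19.65 pos [442.8  69.1  18.5] xyaw 78.98 z [ 0. -0. -1.] F [2.3 2.1 6.1] M [ 0.21 -0.42 -0.  ] w 21.8 30.0 q [ 0.13  0.55  2.11 -0.    0.48  0.32]
```

>>> apply_moves --targets '[{"tx":0,"ty":0,"tz":0.0002,"spin":0},{"tx":-0.0004,"ty":-0.002,"tz":0.0002,"spin":0},{"tx":-0.0008,"ty":-0.004,"tz":0.0002,"spin":0},{"tx":-0.0012,"ty":-0.006,"tz":0.0002,"spin":0},{"tx":-0.0016,"ty":-0.008,"tz":0.0002,"spin":0},{"tx":-0.00195,"ty":-0.01,"tz":0.0002,"spin":0},{"tx":-0.0023,"ty":-0.0118,"tz":0.0002,"spin":0},{"tx":-0.0023,"ty":-0.0118,"tz":0.0002,"spin":0}]'

```text
t: 20.45
ee_pos: [440.5, 57.6, 18.6]
orientation: [-2.424, -1.998, -0.001]
ft_force: [3.6, 5.9, 0.6]
width: 21.6
grasp_force: 30.0
```

```bash
python3 -c "
from st import *
sj(4)"
```

```text
t 20.65 jig [  9.86 -20.59  18.58] F [-5.76  1.89  0.82] [-6.99  2.76  0.55] [-7.21  2.57 -0.15] [-6.57  3.09  0.61] M [ 0.96 -0.56  0.26]
t 20.65 pos [440.5  57.7  18.6] xyaw 79.01 z [ 0.  0. -1.] F [4.3 5.9 0.6] M [ 0.96 -0.56  0.26] w 21.9 30.0 q [0.1  0.54 2.12 0.   0.48 0.29]
```

>>> apply_moves --targets '[{"tx":-0.0003,"ty":-0.0015,"tz":0,"spin":0},{"tx":-0.0006,"ty":-0.003,"tz":0,"spin":0},{"tx":-0.0009,"ty":-0.0045,"tz":0,"spin":0},{"tx":-0.0012,"ty":-0.0062,"tz":0,"spin":0},{"tx":-0.0012,"ty":-0.0062,"tz":0,"spin":0},{"tx":-0.0012,"ty":-0.0062,"tz":0,"spin":0},{"tx":-0.0012,"ty":-0.0062,"tz":0,"spin":0},{"tx":-0.0012,"ty":-0.0062,"tz":0,"spin":0}]'

```text
t: 21.45
ee_pos: [439.4, 51.8, 18.6]
orientation: [-2.424, -1.998, -0.001]
ft_force: [3.2, 10.8, 1.0]
width: 21.9
grasp_force: 30.0
```

```bash
python3 -c "
from st import *
sj(5)
T=ctrl.get_image('top'); S=ctrl.get_image('scene')
a=cv2.resize(T[175:295,250:350],(500,600),interpolation=cv2.INTER_CUBIC)
b=cv2.resize(S[180:280,340:390],(300,600),interpolation=cv2.INTER_CUBIC)
cv2.imwrite('pics/p6.png',np.hstack([a,b])[...,::-1])"
```

```text
t 21.7 jig [ 15.84 -20.57  18.6 ] F [-10.93   0.93   0.49] [-10.95   1.28   0.41] [-10.19   2.81   0.45] [-10.5    1.86  -0.33] [-11.     0.79   1.25] M [ 1.48 -0.52  0.26]
t 21.7 pos [439.4  51.8  18.6] xyaw 79.0 z [ 0.     0.001 -1.   ] F [ 2.9 10.6  1.2] M [ 1.48 -0.52  0.26] w 21.8 30.0 q [0.09 0.54 2.13 0.   0.47 0.28]
```

View pics/p6.png

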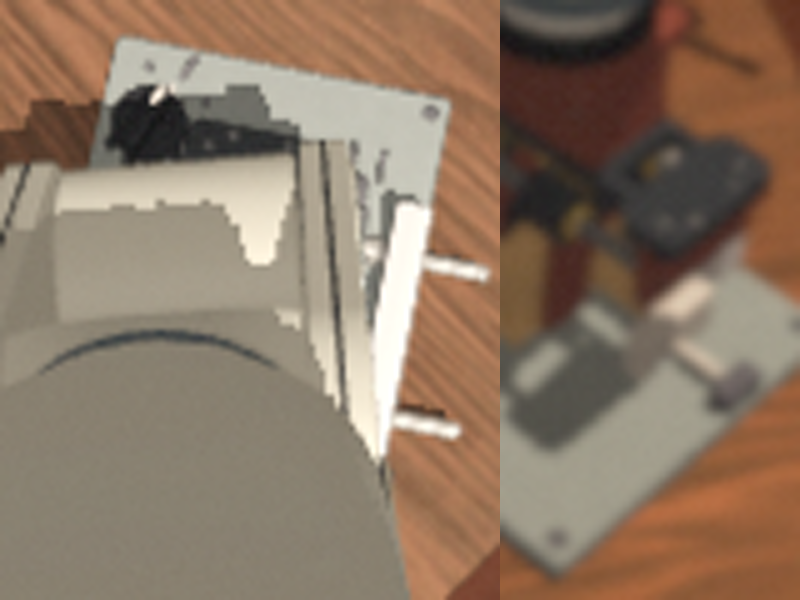

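The fence rods now stick out about 32 px more in the 5x crop: tips went from (457,266) to (489,272), roughly 17 mm. The force is about 10.5 N and the knob pointer is still at the long mark. I'll hold it there.

>>> apply_moves --targets '[{"tx":0,"ty":0,"tz":0,"spin":0},{"tx":0,"ty":0,"tz":0,"spin":0},{"tx":0,"ty":0,"tz":0,"spin":0},{"tx":0,"ty":0,"tz":0,"spin":0},{"tx":0,"ty":0,"tz":0,"spin":0},{"tx":0,"ty":0,"tz":0,"spin":0},{"tx":0,"ty":0,"tz":0,"spin":0},{"tx":0,"ty":0,"tz":0,"spin":0}]'

```text
t: 22.6
ee_pos: [439.4, 51.8, 18.6]
orientation: [-2.424, -1.998, -0.001]
ft_force: [3.4, 10.1, 0.9]
width: 21.9
grasp_force: 30.0
```

>>> apply_moves --targets '[{"tx":0,"ty":0,"tz":0,"spin":0},{"tx":0,"ty":0,"tz":0,"spin":0},{"tx":0,"ty":0,"tz":0,"spin":0},{"tx":0,"ty":0,"tz":0,"spin":0},{"tx":0,"ty":0,"tz":0,"spin":0},{"tx":0,"ty":0,"tz":0,"spin":0},{"tx":0,"ty":0,"tz":0,"spin":0},{"tx":0,"ty":0,"tz":0,"spin":0}]'

```text
t: 23.4
ee_pos: [439.4, 51.8, 18.6]
orientation: [-2.424, -1.998, -0.001]
ft_force: [3.0, 9.5, 1.0]
width: 22.3
grasp_force: 30.0
```

>>> apply_moves --targets '[{"tx":0,"ty":0,"tz":0,"spin":0},{"tx":0,"ty":0,"tz":0,"spin":0},{"tx":0,"ty":0,"tz":0,"spin":0},{"tx":0,"ty":0,"tz":0,"spin":0},{"tx":0,"ty":0,"tz":0,"spin":0},{"tx":0,"ty":0,"tz":0,"spin":0},{"tx":0,"ty":0,"tz":0,"spin":0},{"tx":0,"ty":0,"tz":0,"spin":0}]'

```text
t: 24.2
ee_pos: [439.4, 51.8, 18.6]
orientation: [-2.424, -1.998, -0.001]
ft_force: [2.6, 10.0, 1.2]
width: 21.9
grasp_force: 30.0
```

>>> apply_moves --targets '[{"tx":0,"ty":0,"tz":0,"spin":0},{"tx":0,"ty":0,"tz":0,"spin":0},{"tx":0,"ty":0,"tz":0,"spin":0},{"tx":0,"ty":0,"tz":0,"spin":0},{"tx":0,"ty":0,"tz":0,"spin":0},{"tx":0,"ty":0,"tz":0,"spin":0},{"tx":0,"ty":0,"tz":0,"spin":0},{"tx":0,"ty":0,"tz":0,"spin":0}]'

```text
t: 25.0
ee_pos: [439.4, 51.8, 18.6]
orientation: [-2.424, -1.998, -0.001]
ft_force: [3.5, 9.3, 0.5]
width: 22.1
grasp_force: 30.0
```

>>> apply_moves --targets '[{"tx":0,"ty":0,"tz":0,"spin":0},{"tx":0,"ty":0,"tz":0,"spin":0},{"tx":0,"ty":0,"tz":0,"spin":0},{"tx":0,"ty":0,"tz":0,"spin":0},{"tx":0,"ty":0,"tz":0,"spin":0},{"tx":0,"ty":0,"tz":0,"spin":0},{"tx":0,"ty":0,"tz":0,"spin":0},{"tx":0,"ty":0,"tz":0,"spin":0}]'

```text
t: 25.8
ee_pos: [439.4, 51.8, 18.6]
orientation: [-2.424, -1.998, -0.001]
ft_force: [3.8, 9.5, 0.2]
width: 21.7
grasp_force: 30.0
```

```bash
python3 -c "
from st import *
sj(6)
print(ctrl.close_job())"
```

```text
t 26.1 jig [ 15.85 -20.59  18.59] F [-9.97  0.57  0.73] [-10.72   1.27  -0.07] [-9.63  1.95  1.5 ] [-10.35   1.34   0.66] [-9.92  1.11  0.21] [-10.42   0.63   1.29] M [ 1.57 -0.52  0.25]
t 26.1 pos [439.4  51.8  18.6] xyaw 79.0 z [ 0.     0.001 -1.   ] F [ 2.6 10.1  1.3] M [ 1.57 -0.52  0.25] w 21.7 30.0 q [0.09 0.54 2.13 0.   0.47 0.28]
the job is handed in; nothing more can be done
None
```

Job handed in at 26 s: the knob is set at the long mark, and the T-piece stands on the bed against the end stop, still held against the fence at about 10 N with the fence pressed back about 17 mm (the tab itself was hidden by the arm, so that figure comes from the fence rods and the force).

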